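# Bed the printing-block inserts in colour order

## Robot

A 7-joint arm with a two-finger parallel gripper is mounted at the origin on the work surface. World frame = base frame: x ahead of the robot, y to its left, z up, the work surface at z = 0. Lengths are in m, angles in rad, forces in N, time in s.
With the tool pointing down it reaches from about 0.35 to 0.9 m from the base axis. Payload 8.1 kg.
Tool frame: the origin (TCP) lies at the centre of the arm's flange, where the gripper is bolted on; the fingertips stand 178 mm ahead of it and the grasp point (between the pads) lies 159 mm ahead of it; x points along the fingers, z is the direction in which the jaws open and shut, and the axes are right-handed (so a half turn about x gives the same grasp; the last joint's range is limited). The gripper opens to 92 mm and grips with 3 to 60 N. Pads are 19 mm wide; open, the fingers measure 130 mm over their backs; the gripper's body (75 mm by 190 mm) begins 47 mm behind the grasp point.
Start: joints at [1.063, 0.434, 0.025, 1.573, -0.012, 1.134, -0.075], TCP at [0.246, -0.575, 0.405] pointing down, gripper open.
Joint ranges: [-2.62, 2.62], [-0.44, 2.09], [-1.27, 1.32], [0.08, 2.57], [-1.32, 4.46], [0.12, 2], [-2.74, 2.74]. Speed limits (rad/s): [2.22, 2.22, 3.01, 3.01, 3.14, 3.14, 3.14].

## Interface

Orientations are given as a rotation vector (axis times angle).
In Python, from cell import arm, get_image, search_frame, pinpoint gives the robot as it stands.
- The arm moves only by the tool arm_command, never from a script. Its argument "motion" is a list of rows, each a list of 7 numbers: the finger opening in mm, from 0 to 91.8, then the shift along the tool's x, y, z in mm, then the turn, a rotation vector about the tool's x, y, z in degrees. In form: [[fingers, x, y, z, ax, ay, az], ...]. A call has 1 to 5 rows; each row shifts and turns the commanded pose from where the row before left it, along the tool's axes as they then stand; what a row does not reach is not made up. A row lasts 1/8 s, in which the tool goes at most 62.5 mm and 10.7 degrees, less where a joint would pass 70% of its speed; a pose out of reach is approached as far as the arm can. A call with a gripper value outside its range is refused whole. The fingers move at their own pace and stop on an object; "newtons" is the grip in N (left out, the last holds). Time passes only in rows, so rows that do not move let the fingers close. It gives the time, the measured TCP pose, the force and the opening at its end, in the units of the state.
- arm.observe(): the state, without advancing time (a new reading comes with each control period).
- get_image(name): name is "scene" or "top"; returns a dict with "frame" (420x560x3 uint8, red, green, blue), "range_z" (420x560 float32, m along the optical axis (not along the pixel's ray), 0 where there is no reading), "K" (3x3 intrinsics, pixels), "distortion" ([k1, k2, p1, p2, k3] as OpenCV has them; the pictures are not rectified), "origin" and "rotation" of the camera in the world. Camera axes: x right, y down, z forward; pixel columns grow to the right and rows downward; lengths in m; the calibration is good to about 2 mm. A picture is of the moment at which its call begins.
- arm.sign_off(): hands the job in, once; it reports no verdict.
Trained networks look in the newest picture that a camera, given by its name, has taken for a name from the list of things; names that differ only in an ending like _2 or _b are one class to them, and where a whole thing is asked for, a point or a joint stands for the part that bears it (a point fixed in the world has none). Each returns a list of dicts, best first, with "p" (0 to 1); they miss things now and then, are a little off and sometimes report something else, mostly with a low value. They report only what shows in the picture. A call takes as long as a camera call.
- search_frame(camera, target): "point" ([x, y, z] in m, in world coordinates, good to about 4 mm: the middle of the surface that is visible of it).
- pinpoint(camera, target): "point" ([x, y, z] in m, in world coordinates, good to about 4 mm: a listed point, or the origin of a listed thing).
The state is a dict: "clock": time; "joints": joint angles; "dq": joint speeds; "joint_efforts": joint torques, N m; "position": TCP position; "ee_rot": TCP orientation; "force": force on the tool from outside, world axes, zero at the start; "ft_torque": the same for the moment, N m; "width": opening from 0.0 (shut) to 1.0 (fully open).
Only numpy, scipy, OpenCV 4.12 (cv2) and the standard library are available. Lean on these libraries where they do the work, as an engineer would, in place of code of your own. Each camera call takes 0.05 s, during which the arm holds its last target. There are 200 camera calls.

## Task

Bed the three freshly cleaned pattern inserts for the next print run: press lightly on the blue one until it is flush with its black holder, then the red one, then the yellow one. Only press: do not pull any insert up, push hard, or disturb the stamps, tools and pots around them.

Things in the scene. Friction and masses are not known exactly. Their poses are not given: they have to be found in the camera images.
- plate: Fixed flat steel base plate under the three holders, 140 x 320 x 10 mm thick; origin at the centre of its underside on the table; x across its short side, y along its length, z up.
- blue_insert (a joint): How far the blue insert has been pushed down, m: 0 = its top stands 14 mm above the rim of its black holder, 0.014 = its top is flush with the rim, its stop, which rests on a springy felt pad (not counted in this value) that gives 1 mm for every 4 N and springs back; it starts at 0 to 0.003. Negative = pulled up. It slides straight down with a stiff, springless fit (about 3 N of friction) and stays where it is left.
- blue_top (a point): Centre of the flat blue top (54 x 54 mm, small pale flower motif) of the blue insert; it goes down with the insert. z axis up, x and y along its sides. When flush it lies 50 mm above the table. The insert sits in a fixed black square holder, 80 x 80 x 40 mm with an 11 mm wide rim, that stands on the base plate, the three holders side by side in any colour order with their centres 85 mm or more apart.
- red_insert (a joint): How far the red insert has been pushed down, m: 0 = its top stands 14 mm above the rim of its black holder, 0.014 = its top is flush with the rim, its stop, which rests on a springy felt pad (not counted in this value) that gives 1 mm for every 4 N and springs back; it starts at 0 to 0.003. Negative = pulled up. It slides straight down with a stiff, springless fit (about 3 N of friction) and stays where it is left.
- red_top (a point): Centre of the flat red top (54 x 54 mm, small pale flower motif) of the red insert; it goes down with the insert. z axis up, x and y along its sides. When flush it lies 50 mm above the table. The insert sits in a fixed black square holder, 80 x 80 x 40 mm with an 11 mm wide rim, that stands on the base plate, the three holders side by side in any colour order with their centres 85 mm or more apart.
- yellow_insert (a joint): How far the yellow insert has been pushed down, m: 0 = its top stands 14 mm above the rim of its black holder, 0.014 = its top is flush with the rim, its stop, which rests on a springy felt pad (not counted in this value) that gives 1 mm for every 4 N and springs back; it starts at 0 to 0.003. Negative = pulled up. It slides straight down with a stiff, springless fit (about 3 N of friction) and stays where it is left.
- yellow_top (a point): Centre of the flat yellow top (54 x 54 mm, small pale flower motif) of the yellow insert; it goes down with the insert. z axis up, x and y along its sides. When flush it lies 50 mm above the table. The insert sits in a fixed black square holder, 80 x 80 x 40 mm with an 11 mm wide rim, that stands on the base plate, the three holders side by side in any colour order with their centres 85 mm or more apart.
- stamp_large: Black printing stamp 110 x 70 mm with an arched wooden handle along its x, 77 mm tall; origin at the centre of its underside; loose, to be left alone
- stamp_small: Black printing stamp 80 x 55 mm with an arched copper handle along its x, 77 mm tall; origin at the centre of its underside; loose, to be left alone
- rubbing_block: Cork rubbing block 90 (x) x 50 (y) x 30 mm; origin at the centre of its underside; loose, to be left alone
- tape_ring: Pale wooden ring lying flat, 80 mm across, 24 mm tall; origin at the centre of its underside; loose, to be left alone
- spatula: Spatula lying along its x, handle to -x, on the table at the left; loose, to be left alone
- dye_jar: Closed amber jar, 64 mm across, 85 mm tall; origin at the centre of its underside; loose, to be left alone
- bowl: White bowl, 120 mm across, 50 mm tall; origin at the centre of its underside; loose, to be left alone
- blue_holder: The fixed black holder of the blue insert; origin at the centre of its underside, on the base plate 10 mm above the table; its rim is 40 mm above this origin; z up, x and y along its sides.
- red_holder: The fixed black holder of the red insert; origin at the centre of its underside, on the base plate 10 mm above the table; its rim is 40 mm above this origin; z up, x and y along its sides.
- yellow_holder: The fixed black holder of the yellow insert; origin at the centre of its underside, on the base plate 10 mm above the table; its rim is 40 mm above this origin; z up, x and y along its sides.

How it is judged:
On the way, in this order (a step that is already met when the one before it is completed fails the run):
1. the blue insert is pushed down flush (within 2 mm) while red and yellow still stood proud (value of joint blue_insert above 0.012 m and value of joint each of red_insert, yellow_insert below 0.008 m), for 0.1 s.
2. the red insert is pushed down flush (within 2 mm) while yellow still stood proud (value of joint each of red_insert, blue_insert above 0.012 m and value of joint yellow_insert below 0.008 m), for 0.1 s.
3. the yellow insert is pushed down flush (within 2 mm) (value of joint each of yellow_insert, blue_insert, red_insert above 0.012 m), for 0.1 s.
At the end, for the whole second after the job is handed in: All three inserts are flush with their holders (within 2 mm) and every loose thing is within 15 mm of where it stood (all of step 3 and distance of each of stamp_large, stamp_small, rubbing_block, tape_ring, spatula, dye_jar, bowl from where it was at the start of the episode below 0.015 m); the robot touches nothing.
It fails at once if an insert is pushed down before the one ahead of it (blue, red, yellow) is flush ((value of joint red_insert above 0.008 m and value of joint blue_insert below 0.012 m) or (value of joint yellow_insert above 0.008 m and value of joint red_insert below 0.012 m)).
It fails at once if an insert is pulled up (3 mm above its highest start) (value of joint any of blue_insert, red_insert, yellow_insert below -0.003 m).
It fails at once if an insert or its holder is pushed hard (over 30 N) (contact force between any of blue_holder, red_holder, yellow_holder and anything else above 30 N).
It fails at once if a loose thing is moved or lifted more than 15 mm (distance of any of stamp_large, stamp_small, rubbing_block, tape_ring, spatula, dye_jar, bowl from where it was at the start of the episode above 0.015 m).
It also fails if it takes over 38 s, if anything falls off the work surface, if the arm or the gripper's body presses on something with over 40 N, if the wrist force passes 120 N, or if a joint passes its speed limit or range.

## Working session

There is one attempt and no reset: what is moved stays moved. The work goes in short steps, Python scripts to look and compute and a tool call to move; the robot and the scene stay as the last step left them, time stands still between calls to the robot, and variables do not carry over. Pictures are saved under pics/ and viewed, about 8 in all and at most 12, crops included, and the job is handed in when it is done.

Besides the shell and the picture viewer there is one more tool, called after "Request:" as name(argument=value, ...) on one line, values as JSON. arm_command: Moves the arm, as the interface text tells. Its arguments: {"type":"object","properties":{"motion":{"type":"array"},"newtons":{"type":"number"}},"required":["motion"]}

```bash
mkdir -p pics; ls; python3 - <<'E'
from cell import arm,get_image,search_frame,pinpoint
import cv2,numpy as np
s=arm.observe()
for k in ("clock","joints","position","ee_rot","force","width"): print(k,s[k])
for c in ("scene","top"):
    d=get_image(c); cv2.imwrite(f"pics/{c}0.png",cv2.cvtColor(d["frame"],cv2.COLOR_RGB2BGR)); print(c,d["origin"],np.round(d["rotation"],2).tolist())
    for t in ("blue_top","red_top","yellow_top"):
        print(t,[(np.round(r["point"],3).tolist(),round(r["p"],2)) for r in pinpoint(c,t)[:2]])
    if c=="top":
        for t in ("stamp_large","stamp_small","rubbing_block","tape_ring","spatula","dye_jar","bowl","plate"):
            print(t,[(np.round(r["point"],3).tolist(),round(r["p"],2)) for r in pinpoint(c,t)[:1]])
print(arm.observe()["clock"])
E
```

```text
pics
clock 0.0
joints [ 1.06339366  0.43522614  0.02493182  1.57407531 -0.01158305  1.13397872
 -0.07508078]
position [ 0.24604924 -0.57428923  0.40395074]
ee_rot [ 0.90684323  1.37532826 -0.90564103]
force [-0.09237295  0.3096941  -0.43428306]
width 1.0001724240515664
scene [1.13374135 0.70685386 1.33397799] [-0.9, -2.67, 0.84]
blue_top [([0.628, -0.21, 0.058], 0.59)]
red_top [([0.6, -0.113, 0.062], 0.81), ([0.475, 0.475, 0.004], 0.66)]
yellow_top [([0.591, -0.017, 0.066], 0.74), ([0.783, -0.153, -0.001], 0.34)]
top [0.45789121 0.00975272 1.46432479] [-2.16, 2.19, -0.09]
blue_top [([0.627, -0.208, 0.06], 0.63), ([0.603, -0.114, -0.002], 0.63)]
red_top [([0.602, -0.112, 0.062], 0.92)]
yellow_top [([0.588, -0.017, 0.064], 0.75), ([0.386, -0.511, 0.002], 0.67)]
stamp_large [([0.74, -0.017, 0.001], 0.87)]
stamp_small [([0.478, -0.23, -0.004], 0.84)]
rubbing_block [([0.45, -0.096, -0.002], 0.74)]
tape_ring [([0.778, -0.149, -0.004], 0.53)]
spatula [([0.476, 0.473, 0.003], 0.58)]
dye_jar [([0.589, -0.43, -0.002], 0.61)]
bowl []
plate [([0.603, -0.114, -0.001], 0.59)]
0.8
```

View pics/top0.png

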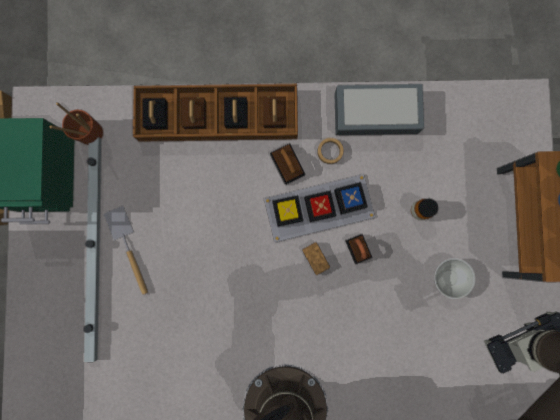

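View pics/scene0.png

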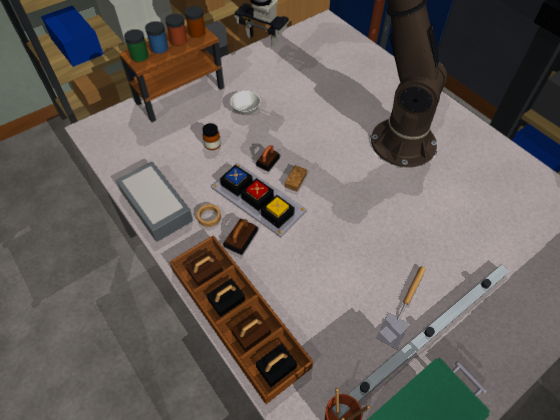

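```bash
cat > h.py <<'E'
import numpy as np,cv2
from scipy.spatial.transform import Rotation as R
from cell import arm,get_image
def cloud(d):
    h,w=d["range_z"].shape; u,v=np.meshgrid(np.arange(w),np.arange(h))
    n=cv2.undistortPoints(np.float32(np.c_[u.ravel(),v.ravel()])[:,None],d["K"],np.array(d["distortion"]))[:,0]
    z=d["range_z"].ravel()
    P=np.c_[n*z[:,None],z]@R.from_rotvec(np.ravel(d["rotation"])).as_matrix().T+d["origin"]
    return P.reshape(h,w,3)
def tops(d):
    P=cloud(d); H=cv2.cvtColor(d["frame"],cv2.COLOR_RGB2HSV).astype(int); out={}
    reg=(P[...,0]>.5)&(P[...,0]<.72)&(P[...,1]>-.28)&(P[...,1]<.06)&(P[...,2]>.04)&(P[...,2]<.09)&(H[...,1]>110)&(H[...,2]>70)
    for n,lo,hi in (("blue",90,130),("red",-1,9),("yellow",18,35)):
        m=reg&(H[...,0]>=lo)&(H[...,0]<=hi)
        if n=="red": m|=reg&(H[...,0]>170)
        n_,l,st,_=cv2.connectedComponentsWithStats(m.astype(np.uint8))
        if n_<2: continue
        q=P[l==1+np.argmax(st[1:,4])]
        r=cv2.minAreaRect(np.float32(q[:,:2]*1000))
        out[n]=(np.round(r[0],1),np.round(r[1],1),round(r[2],1),round(np.median(q[:,2])*1000,1),len(q))
    return out
E
python3 - <<'E'
from h import *
for c in ("top","scene"):
    for k,v in tops(get_image(c)).items(): print(c,k,v)
s=arm.observe(); print(R.from_rotvec(s["ee_rot"]).as_matrix().round(3).tolist())
E
```

```text
top blue (array([ 628.9, -205.7]), array([53. , 53.3]), 13.5, np.float64(60.1), 250)
top red (array([ 605.6, -111.9]), array([53.4, 53.8]), 11.4, np.float64(61.7), 300)
top yellow (array([593.3, -13.1]), array([53.7, 53.6]), 11.1, np.float64(62.9), 331)
scene blue (array([ 628.2, -210.9]), array([55.1, 62. ]), 14.7, np.float64(58.8), 161)
scene red (array([ 603.7, -120.8]), array([64.2, 68.5]), 9.3, np.float64(59.6), 227)
scene yellow (array([589.4, -19.2]), array([64.4, 65.4]), 9.2, np.float64(60.7), 269)
[[0.0, 0.919, 0.394], [-0.0, 0.394, -0.919], [-1.0, 0.0, 0.0]]
```

Both views agree. In the top image the inserts sit at yellow (288,210), red (320,206) and blue (351,197). The stamps, cork block, ring and jar stand clear of the tops. I'll close the fingers and travel high to above blue.

Request:
arm_command(motion=[[0,0,50,-19,0,0,0],[0,0,50,-19,0,0,0],[0,0,50,-19,0,0,0],[0,0,50,-19,0,0,0],[0,0,50,-19,0,0,0]], newtons=20)

```text
clock: 1.52
position: [0.4396, -0.3874, 0.405]
ee_rot: [0.906, 1.373, -0.906]
force: [1.3, -0.3, -0.3]
width: 0.505
```

Request:
arm_command(motion=[[0,0,50,-19,0,0,0],[0,0,50,-19,0,0,0],[0,0,50,-19,0,0,0],[0,0,50,-19,0,0,0],[0,0,46,-16,0,0,0]])

```text
clock: 2.15
position: [0.6297, -0.2056, 0.4048]
ee_rot: [0.906, 1.374, -0.905]
force: [0.3, -1.4, -0.4]
width: 0.007
```

Request:
arm_command(motion=[[0,40,0,0,0,0,0],[0,40,0,0,0,0,0],[0,20,0,0,0,0,0],[0,0,0,0,0,0,0]])

```text
clock: 2.65
position: [0.6279, -0.2072, 0.303]
ee_rot: [0.906, 1.377, -0.907]
force: [0.1, -0.1, -0.5]
width: 0.002
```

```bash
cat > g.py <<'E'
import sys; from h import *
x,y=map(float,sys.argv[1:3]); s=arm.observe(); M=R.from_rotvec(s["ee_rot"]).as_matrix(); p=np.array(s["position"])
print("clock",s["clock"],"pos",p.round(4),"tip z mm",round((p+M[:,0]*.178)[2]*1000,1),"F",np.round(s["force"],1),"w",round(s["width"],3))
print("tool x axis",M[:,0].round(3),"lateral move needed, tool mm",(M.T@(np.array([x,y,p[2]])-p)*1000).round(1))
E
python3 g.py .628 -.207
```

```text
clock 2.65 pos [ 0.6279 -0.2072  0.303 ] tip z mm 125.0 F [ 0.1 -0.1 -0.5] w 0.002
tool x axis [-0.003  0.001 -1.   ] lateral move needed, tool mm [-0.   0.2 -0.1]
```

```bash
python3 - <<'E'
from h import *
f=cv2.cvtColor(get_image("scene")["frame"],cv2.COLOR_RGB2BGR)[100:250,170:330]
cv2.imwrite("pics/s1.png",cv2.resize(f,None,fx=4,fy=4,interpolation=cv2.INTER_CUBIC))
E
```

```text
(no output)
```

View pics/s1.png

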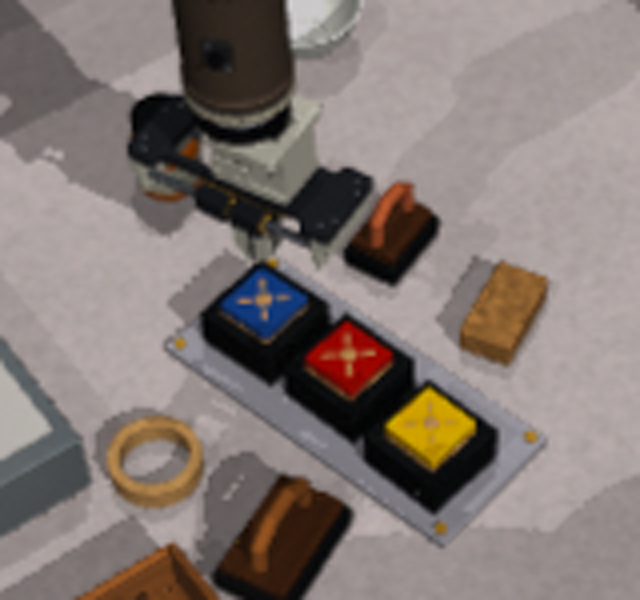

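Request:
arm_command(motion=[[0,20,0,0,0,0,0],[0,20,0,0,0,0,0],[0,12,0,0,0,0,0],[0,0,0,0,0,0,0]])

```text
clock: 3.2
position: [0.6285, -0.2074, 0.2529]
ee_rot: [0.906, 1.374, -0.906]
force: [1.3, 0.5, 0.5]
width: 0.005
```

Tops are clear and the hand is over blue. The two pale patches at (258,240) and (320,245) make me check how wide the shut fingertips really are.

```bash
python3 - <<'E'
from h import *
s=arm.observe(); M=R.from_rotvec(s["ee_rot"]).as_matrix(); p=np.array(s["position"]); print(s["width"],p)
for c in ("scene","top"):
    d=get_image(c); Q=(cloud(d).reshape(-1,3)-p)@M*1000
    for a,b in ((80,110),(110,130),(130,150),(150,172),(172,185)):
        m=(Q[:,0]>a)&(Q[:,0]<b)&(abs(Q[:,1])<60)&(abs(Q[:,2])<110)
        if m.any(): print(c,a,b,m.sum(),"y",np.percentile(Q[m,1],[2,98]).round(),"z",np.percentile(Q[m,2],[2,50,98]).round())
    if c=="scene":
        f=cv2.cvtColor(d["frame"],cv2.COLOR_RGB2BGR)[110:210,190:300]
        cv2.imwrite("pics/s2.png",cv2.resize(f,None,fx=6,fy=6,interpolation=cv2.INTER_CUBIC))
E
```

```text
0.00539038800742711 [ 0.62847656 -0.2073697   0.2528834 ]
scene 80 110 293 y [-26.  39.] z [-93.  -4.  84.]
scene 110 130 23 y [-25.  34.] z [-86. -28.  84.]
scene 130 150 11 y [ 3. 13.] z [-18. -13.  14.]
scene 150 172 40 y [-3. 15.] z [-18.  -4.  17.]
scene 172 185 6 y [ 9. 12.] z [-5.  2. 11.]
top 80 110 33 y [-33.  33.] z [-62. -49. -29.]
top 172 185 4 y [ 6. 35.] z [-106.  -96.  -94.]
```

View pics/s2.png

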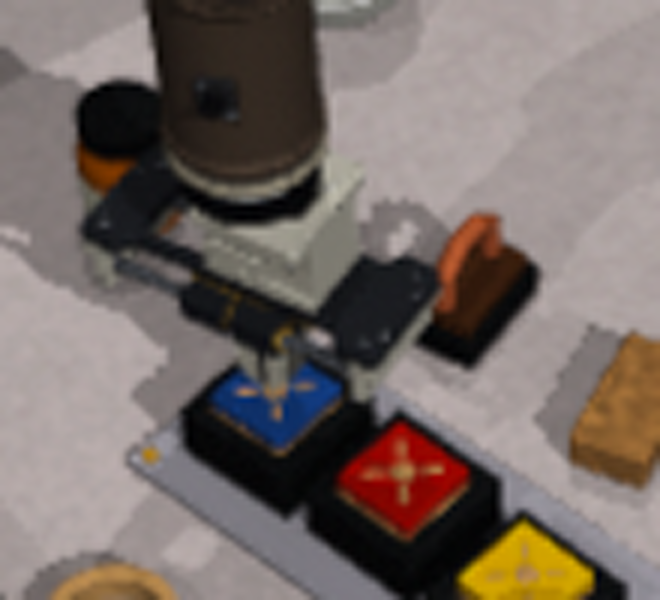

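The shut tip measures about ±18 mm and sits in the middle of blue; the second pale patch is the end of the gripper body. I'll press in small steps.

Request:
arm_command(motion=[[0,6,0,0,0,0,0],[0,5,0,0,0,0,0],[0,4,0,0,0,0,0],[0,3,0,0,0,0,0],[0,0,0,0,0,0,0]])

```text
clock: 3.92
position: [0.6284, -0.2073, 0.2346]
ee_rot: [0.906, 1.374, -0.906]
force: [-0.6, -0.6, 2.0]
width: 0.006
```

Request:
arm_command(motion=[[0,2,0,0,0,0,0],[0,2,0,0,0,0,0],[0,2,0,0,0,0,0],[0,0,0,0,0,0,0]])

```text
clock: 4.42
position: [0.6284, -0.2073, 0.2285]
ee_rot: [0.906, 1.374, -0.906]
force: [-1.3, 0.4, 2.0]
width: 0.006
```

Request:
arm_command(motion=[[0,1,0,0,0,0,0],[0,1,0,0,0,0,0],[0,0,0,0,0,0,0]])

```text
clock: 4.8
position: [0.6285, -0.2074, 0.227]
ee_rot: [0.906, 1.374, -0.906]
force: [-0.7, -0.3, 5.8]
width: 0.007
```

Request:
arm_command(motion=[[0,1,0,0,0,0,0],[0,0.5,0,0,0,0,0],[0,0,0,0,0,0,0]])

```text
clock: 5.18
position: [0.6285, -0.2074, 0.2259]
ee_rot: [0.906, 1.373, -0.906]
force: [-3.5, 0.2, 9.2]
width: 0.002
```

Blue is on its felt stop: force is rising and the tip is about 48 mm above the table. I'll lift and move over red.

Request:
arm_command(motion=[[0,-15,0,0,0,0,0],[0,-20,0,0,0,0,0],[0,0,7,-48,0,0,0],[0,0,7,-48,0,0,0],[0,0,0,0,0,0,0]])

```text
clock: 5.8
position: [0.6034, -0.1086, 0.2617]
ee_rot: [0.903, 1.377, -0.899]
force: [-0.1, -0.3, 0.0]
width: 0.007
```

```bash
python3 g.py .604 -.113; python3 - <<'E'
from h import *
print(tops(get_image("top")))
E
```

```text
clock 5.8 pos [ 0.6034 -0.1086  0.2617] tip z mm 83.7 F [-0.1 -0.3  0. ] w 0.007
tool x axis [ 0.001  0.003 -1.   ] lateral move needed, tool mm [-0.  -1.2  4.3]
{'yellow': (array([590.5,  -3.3]), array([55.7, 33.3]), 11.0, np.float64(62.6), 179)}
```

Request:
arm_command(motion=[[0,6,0,0,0,0,0],[0,5,0,0,0,0,0],[0,0,0,0,0,0,0]])

```text
clock: 6.22
position: [0.6033, -0.1145, 0.2485]
ee_rot: [0.907, 1.374, -0.908]
force: [0.9, 0.0, 0.1]
width: 0.011
```

Position is within about 1.5 mm of the red centre. Tip is at 70 mm; pressing red.

Request:
arm_command(motion=[[0,5,0,0,0,0,0],[0,5,0,0,0,0,0],[0,4,0,0,0,0,0],[0,3,0,0,0,0,0],[0,0,0,0,0,0,0]])

```text
clock: 6.85
position: [0.6036, -0.1137, 0.2321]
ee_rot: [0.906, 1.374, -0.906]
force: [1.0, -1.1, 1.6]
width: 0.002
```

Request:
arm_command(motion=[[0,2,0,0,0,0,0],[0,1,0,0,0,0,0],[0,1,0,0,0,0,0],[0,0,0,0,0,0,0]])

```text
clock: 7.35
position: [0.6035, -0.1136, 0.2282]
ee_rot: [0.906, 1.374, -0.906]
force: [-0.2, -1.5, 2.2]
width: 0.003
```

Request:
arm_command(motion=[[0,1,0,0,0,0,0],[0,1,0,0,0,0,0],[0,1,0,0,0,0,0],[0,0,0,0,0,0,0]])

```text
clock: 7.85
position: [0.6036, -0.1136, 0.2258]
ee_rot: [0.906, 1.373, -0.906]
force: [-2.1, -0.3, 9.0]
width: 0.006
```

Red reads the same as blue did (9 N, tip 48 mm). On to yellow.

Request:
arm_command(motion=[[0,-15,0,0,0,0,0],[0,-20,0,0,0,0,0],[0,0,14,-48,0,0,0],[0,0,13,-48,0,0,0],[0,0,0,0,0,0,0]])

```text
clock: 8.48
position: [0.5899, -0.0091, 0.2608]
ee_rot: [0.903, 1.378, -0.899]
force: [0.1, -0.3, -0.3]
width: 0.01
```

Request:
arm_command(motion=[[0,6,0,0,0,0,0],[0,5,0,0,0,0,0],[0,0,0,0,0,0,0]])

```text
clock: 8.85
position: [0.5903, -0.0159, 0.2485]
ee_rot: [0.907, 1.374, -0.909]
force: [0.2, -0.1, -0.5]
width: 0.003
```

```bash
python3 g.py .591 -.015
```

```text
clock 8.85 pos [ 0.5903 -0.0159  0.2485] tip z mm 70.5 F [ 0.2 -0.1 -0.5] w 0.003
tool x axis [-0.001 -0.001 -1.   ] lateral move needed, tool mm [-0.   1.  -0.6]
```

Request:
arm_command(motion=[[0,5,0,0,0,0,0],[0,5,0,0,0,0,0],[0,4,0,0,0,0,0],[0,3,0,0,0,0,0],[0,0,0,0,0,0,0]])

```text
clock: 9.48
position: [0.5905, -0.0147, 0.232]
ee_rot: [0.906, 1.374, -0.906]
force: [-0.4, -1.1, 1.0]
width: 0.005
```

Request:
arm_command(motion=[[0,2,0,0,0,0,0],[0,1,0,0,0,0,0],[0,1,0,0,0,0,0],[0,0,0,0,0,0,0]])

```text
clock: 9.98
position: [0.5905, -0.0147, 0.2282]
ee_rot: [0.906, 1.374, -0.906]
force: [0.8, -1.1, 0.9]
width: 0.004
```

Request:
arm_command(motion=[[0,1,0,0,0,0,0],[0,1,0,0,0,0,0],[0,1,0,0,0,0,0],[0,0,0,0,0,0,0]])

```text
clock: 10.48
position: [0.5906, -0.0146, 0.2258]
ee_rot: [0.906, 1.373, -0.906]
force: [-1.4, -0.5, 9.5]
width: 0.008
```

All three have reached the stop. I'll lift straight up and move left to clear the view.

Request:
arm_command(motion=[[0,-20,0,0,0,0,0],[0,-45,0,0,0,0,0],[0,-45,0,0,0,0,0],[0,-45,0,0,0,0,0],[0,-30,0,0,0,0,0]])

```text
clock: 11.1
position: [0.5905, -0.0142, 0.4122]
ee_rot: [0.907, 1.373, -0.904]
force: [0.9, 0.6, -0.4]
width: 0.005
```

Request:
arm_command(motion=[[0,0,0,-50,0,0,0],[0,0,0,-50,0,0,0],[0,0,0,-50,0,0,0],[0,0,0,-50,0,0,0],[0,0,0,-50,0,0,0]])

```text
clock: 11.72
position: [0.4909, 0.2168, 0.41]
ee_rot: [0.906, 1.375, -0.906]
force: [1.1, 0.1, 0.0]
width: 0.006
```

Request:
arm_command(motion=[[0,0,0,0,0,0,0],[0,0,0,0,0,0,0],[0,0,0,0,0,0,0]])

```text
clock: 12.1
position: [0.4926, 0.2139, 0.41]
ee_rot: [0.907, 1.373, -0.908]
force: [0.3, -0.2, 0.2]
width: 0.008
```

```bash
python3 g.py .591 -.015; python3 - <<'E'
from h import *
from cell import pinpoint
for c in ("top","scene"):
    d=get_image(c); print(c,tops(d)); cv2.imwrite(f"pics/{c}9.png",cv2.cvtColor(d["frame"],cv2.COLOR_RGB2BGR))
    P=cloud(d); a=d["frame"].max(-1)<40
    m=a&(P[...,2]>.035)&(P[...,2]<.075)&(P[...,0]>.55)&(P[...,0]<.68)&(P[...,1]>-.25)&(P[...,1]<.03)
    print("rim z mm",np.median(P[m][:,2])*1000,m.sum())
for t in ("stamp_large","stamp_small","rubbing_block","tape_ring","spatula","dye_jar","bowl"):
    print(t,[(np.round(r["point"],3).tolist(),round(r["p"],2)) for r in pinpoint("top",t)[:1]])
f=cv2.imread("pics/scene9.png")[130:260,190:320]; cv2.imwrite("pics/s9.png",cv2.resize(f,None,fx=4.5,fy=4.5,interpolation=cv2.INTER_CUBIC))
E
```

```text
clock 12.1 pos [0.4926 0.2139 0.41  ] tip z mm 232.0 F [ 0.3 -0.2  0.2] w 0.008
tool x axis [-0.    -0.001 -1.   ] lateral move needed, tool mm [1.000e-01 8.000e-01 2.491e+02]
top {'blue': (array([ 629. , -205.7]), array([53. , 53.4]), 14.8, np.float64(49.1), 242), 'red': (array([ 604.4, -112.3]), array([55.5, 53.7]), 11.9, np.float64(49.4), 294), 'yellow': (array([592. , -13.5]), array([56.5, 54. ]), 10.8, np.float64(49.7), 327)}
rim z mm 49.288776702508976 748
scene {'blue': (array([ 629.6, -209.6]), array([53.3, 58.6]), 13.9, np.float64(48.1), 148), 'red': (array([ 603.9, -116.7]), array([59. , 59.1]), 11.5, np.float64(48.2), 197), 'yellow': (array([592.9, -17.8]), array([60.4, 61.2]), 10.3, np.float64(47.7), 235)}
rim z mm 47.12602920372988 785
stamp_large [([0.743, -0.017, -0.003], 0.55)]
stamp_small [([0.476, -0.233, -0.002], 0.74)]
rubbing_block [([0.449, -0.099, 0.0], 0.94)]
tape_ring [([0.778, -0.152, -0.002], 0.64)]
spatula [([0.477, 0.473, 0.003], 0.75)]
dye_jar [([0.589, -0.43, 0.001], 0.56)]
bowl [([0.383, -0.509, 0.003], 0.66)]
```

View pics/s9.png

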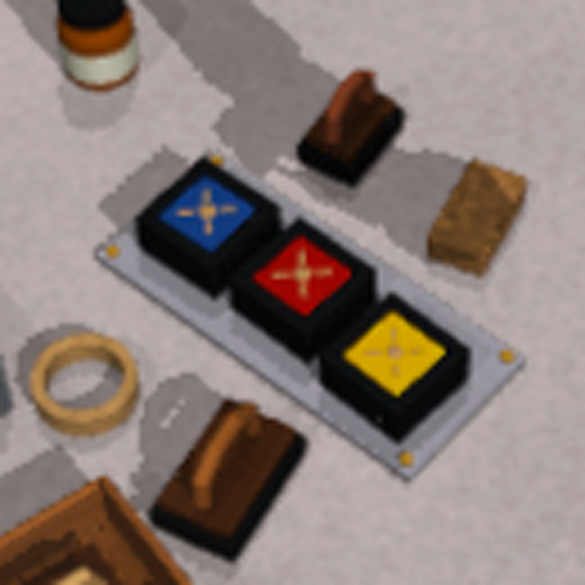

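View pics/top9.png

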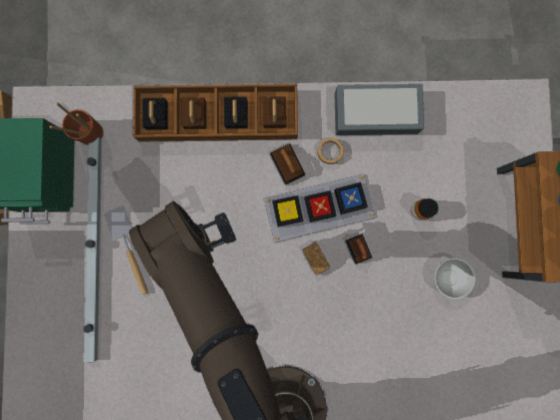

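The crop shows all three tops level with their black rims: blue (208,212), red (303,275) and yellow (395,352). In the top view everything else stands where it was and the arm is clear at (200,235), so I'm handing in.

```bash
python3 -c "
from cell import arm
print(arm.sign_off(), arm.observe()['clock'])"
```

```text
the job is handed in; nothing more can be done
the job is handed in; nothing more can be done
```

All three inserts are bedded, in the order blue, red, yellow, and the job is handed in. I pressed each one with shut fingertips in small steps. Each press ended at a measured 9–10 N, about 2 mm into the felt, well under the 30 N limit; forces were read at the end of each move. The arm was last read at 12.1 s, before the final checks.

- **Flush check:** the top camera puts the insert tops at 49.1 mm (blue), 49.4 mm (red) and 49.7 mm (yellow), with the rims at about 49.3 mm. The scene camera has them at 47.7–48.2 mm, about 1 mm above the rims at 47.1 mm. The cameras differ by up to 2 mm in absolute height, which is within calibration, and both show the tops flush.
- **Loose things:** six of the seven were found within about 4 mm of their starting places, which is the networks' own error. The networks missed the bowl in the first top picture, so I compared it by eye only, and it looks unmoved.
- **Arm:** it stands clear with the fingertips 232 mm up and no contact force.
- **Not checked separately:** I did not look at blue and red again before pressing yellow, because the arm hid them. I relied on the force rise at their stops, and the final pictures confirm it.

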